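# Fit the battery in the cordless sprayer and try its trigger

### The arm

A 6-joint arm with a two-finger parallel gripper is mounted at the origin on the work surface. World frame = base frame: x ahead of the robot, y to its left, z up, the work surface at z = 0. Lengths are in m, angles in rad, forces in N, time in s.
With the tool pointing down it reaches from about 0.35 to 0.775 m from the base axis. Payload 7.3 kg.
Tool frame: the origin (TCP) lies on the front face of the gripper's body, between the roots of the fingers; the fingertips stand ahead of it and the grasp point (between the pads) lies 47 mm ahead of it (finger_overhang is the z of the fingertips in the tool frame, in m); z points along the fingers, y is the line along which they close (so a half turn about z gives the same grasp; the last joint's range is limited). The gripper opens to 92 mm and grips with 3 to 60 N. Pads are 19 mm wide; open, the fingers measure 130 mm over their backs; the gripper's body (75 mm by 190 mm) begins 47 mm behind the grasp point.
Start: joints at [0.977, 0.342, 1.524, -0, 1.275, -0.146], TCP at [0.227, 0.473, 0.292] pointing down, gripper open.
Joint ranges: [-2.53, 2.53], [-0.77, 2.02], [0.04, 2.7], [-1, 4.14], [0.28, 2.66], [-3.11, 3.11]. Speed limits (rad/s): [2.57, 2.57, 3.14, 3.14, 3.14, 3.14].

### API

Orientations are given as [roll, pitch, yaw] about the fixed x, y, z axes, in that order (R = Rz(yaw) Ry(pitch) Rx(roll)).
In Python, from cell import * gives the robot as it stands. The module is installed in compiled form; this text tells all that it offers.
- The arm moves only by the tool arm_command, never from a script. Its argument "series" is a list of rows, each an object of numbers: "x", "y", "z": the shift along the tool's x, y, z in mm; "rx", "ry", "rz": the turn, a rotation vector about the tool's x, y, z in degrees. A call has 1 to 20 rows; each row is the pose to reach, as a shift and turn from the pose commanded when the call began, along the tool's axes at that moment; what a row does not reach only later rows make up. A row lasts 1/10 s, in which the tool goes at most 50 mm and 8.59 degrees, less where a joint would pass 70% of its speed; a pose out of reach is approached as far as the arm can. A call with a gripper value outside its range is refused whole. "hand" is the finger opening in mm, from 0 to 91.8, set as the call begins (left out, the last holds). The fingers move at their own pace and stop on an object; "squeeze" is the grip in N (left out, the last holds). Time passes only in rows, so rows that repeat a pose let the fingers close. It gives the time, the measured TCP pose, the force, the opening and the grip force at its end, in the units of the state.
- observe(): the state, without advancing time (a new reading comes with each control period).
- read_camera(name): name is "side" or "top" or "wrist"; returns a dict with "pixels" (480x640x3 uint8, blue, green, red), "K" (3x3 intrinsics, pixels), "rvec" (rotation vector, rad) and "tvec" (3), from world to camera coordinates, as OpenCV has them. Camera axes: x right, y down, z forward; pixel columns grow to the right and rows downward; lengths in m; the calibration is good to about 2 mm. A picture is of the moment at which its call begins. There is no depth.
- hand_in(): hands the job in; it is judged then, once.
Trained networks look in a picture, given as the dict that the camera call returned (one of the last four; its "shot" number tells which), for a name from the list of things; names that differ only in an ending like _2 or _b are one class to them, and where a whole thing is asked for, a point or a joint stands for the part that bears it (a point fixed in the world has none). Each returns a list of dicts, best first, with "confidence" (0 to 1); they miss things now and then, are a little off and sometimes report something else, mostly with a low value. They report only what shows in the picture. A call takes as long as a camera call. They do not tell look-alikes from the thing itself.
- boxes_of(picture, query): "point" ([x, y, z] in m, in world coordinates, good to about 4 mm: the middle of the surface that is visible of it).
- trace(picture, query): "pixels" (480x640 bool, what is visible of it).
- mark_of(picture, query): "point" ([x, y, z] in m, in world coordinates, good to about 4 mm: a listed point, or the origin of a listed thing).
The state is a dict: "time": time; "qpos": joint angles; "qvel": joint speeds; "joint_efforts": joint torques, N m; "tool_pos": TCP position; "tool_rot": TCP orientation; "contact_force": force on the tool from outside, world axes, zero at the start; "torque": the same for the moment, N m; "opening": finger opening in m; "grip_force": force on a finger pad.
Only numpy, scipy, OpenCV 4.12 (cv2) and the standard library are available. Lean on these libraries where they do the work, as an engineer would, in place of code of your own. Each camera call takes 0.05 s, during which the arm holds its last target. There are 200 camera calls.

### The job

The cordless sprayer lies on its side in the bench vise with its empty battery cradle facing up; the cradle slides a little fore and aft and may have been left anywhere in its travel, so feel for it. Fit the battery pack with the stepped nose into the cradle's recess and press it down until it clicks home, flush and level with the rim, without forcing it; then squeeze the trigger fully, hold it a moment and let it go. Leave the longer spare pack, the saucer and the pliers where they are.

Things in the scene. Friction and masses are not known exactly. Their poses are not given: they have to be found in the camera images.
- pack: right battery pack: black block 96 long (x), 52 wide (y), 36 high, flat on the counter. Rear (x -48 to +22) 52 wide, nose (x +22 to +48) steps in to 34 wide. A groove 4.5 deep runs along both long sides, 9 to 27 mm above the underside; the top and bottom 9 mm are full width. About 0.35 kg. Origin: centre of the underside of the 96 x 52 outline; x towards the nose, z up.
- bay (a point): floor centre of the battery recess with its cradle at mid-travel, 10 mm above the counter; x the way the pack's nose must point, z up. The metal cradle, a stiff slide in the housing, is left up to 11 mm off along +-x: not reported, find it by touch or camera. Recess: the pack's stepped outline with 1.5 mm play all round (99 x 55, nose 37 wide), 36 deep, so the pack ends flush with the rim.
- mouth (a point): centre of the recess's rim with the cradle at mid-travel, 46 mm above the counter, axes as the bay. Fingers cannot follow into the recess. Two sprung steel ramps (24 mm wide, mid-length of the long walls) rub on the pack's sides from about 12 mm depth and hold it proud. Roughly 5 to 20 N on top pushes it past; it clicks about 3 mm above the floor. Over 80 N on the pack is forcing it.
- sprayer: fixed grey sprayer with vise. Origin: on the counter under the mid-travel recess centre, axes as the bay. Housing trough 158 (x) x 92 (y) x 46 high; the cradle in it is 120 x 73, its rim level with the housing's. Pistol grip to -x (x -75 to -197, y -33 to -7, 10 to 42 mm high). Barrel and nozzle to +y (end y = 260), in a 62 mm high vise at y 125 to 195 whose screw handle reaches x = -102.
- squeeze (a point): point to squeeze at, x = -125, y = -10.5 in the sprayer's frame, 28 mm above the counter; axes as the sprayer. Close the fingers along its y: the grip's outer face is at y = -22.5 from here, the trigger's outer face at +31.5 at rest and about +20.5 squeezed.
- trigger (a joint): angle of the black trigger, a lever 80 mm long, 10 thick, 24 high, beside the grip on its +y side, hinged at the housing end (x = -75, y = 16 in the sprayer's frame): 0 at rest, 0.22 rad fully squeezed. A spring returns it; 4 N start it and 12 N squeeze it fully at the squeeze point.
- spare: a spare pack for another tool: a black block 120 long (x -60 to +60), 52 wide, 36 high, square at both ends, too long for the bay. Leave it. Origin: centre of the underside.
- saucer: a blue ceramic saucer, 120 diameter, 18 high. Leave it. Origin: centre of the underside.
- pliers: steel pliers with rubber handles, 165 long (x, jaws towards +x), 55 wide, 14 high, lying flat. Leave them. Origin: middle, on the counter.
There are look-alikes about, which are no part of the job. Leave any red look-alike of the pack alone.

How it is judged:
By the outcome, as a careful person would: the job done as asked, in the order asked, and still so for the second after the job is handed in, with the robot touching nothing.
It also fails if it takes over 72 s, if anything falls off the work surface, if the arm or the gripper's body presses on something with over 40 N, if the wrist force passes 120 N, or if a joint passes its speed limit or range.

## Working session

There is one attempt and no reset: what is moved stays moved. The work goes in short steps, Python scripts to look and compute and a tool call to move; the robot and the scene stay as the last step left them, time stands still between calls to the robot, and variables do not carry over. Pictures are saved under pics/ and viewed, at most 10 in all, crops included, and the job is handed in when it is done.

Besides the shell and the picture viewer there is one more tool, called after "Request:" in YAML: its name, and indented under it one key for each argument. arm_command: Moves the arm, as the interface text tells. Its arguments: {"type":"object","properties":{"series":{"type":"array"},"hand":{"type":"number"},"squeeze":{"type":"number"}},"required":["series"]}

```bash
mkdir -p pics; cat > h.py <<'E'
from cell import *
import numpy as np, cv2
def proj(p,pts):
    return cv2.projectPoints(np.array(pts,float).reshape(-1,1,3),p["rvec"],p["tvec"],p["K"],None)[0].reshape(-1,2)
def unproj(p,uv,z):
    R=cv2.Rodrigues(np.array(p["rvec"],float))[0];t=np.array(p["tvec"]).ravel()
    d=R.T@np.linalg.inv(p["K"])@np.array([uv[0],uv[1],1.]);c=-R.T@t
    return c+d*(z-c[2])/d[2]
E
python3 - <<'E'
from h import *
s=observe();print(s["time"],s["tool_pos"],s["tool_rot"],s["contact_force"],s["opening"])
ims=[]
for n in("top","side"):
    p=read_camera(n);cv2.imwrite(f"pics/{n}0.png",p["pixels"])
    for q in("pack","bay","mouth","sprayer","squeeze","spare","saucer","pliers"):
        print(n,q,[(np.round(m["point"],4).tolist(),round(m["confidence"],2),proj(p,m["point"]).round().tolist()) for m in mark_of(p,q)][:4])
E
```

```text
0.0 [0.22711969 0.4730062  0.29157038] [-3.14011018e+00 -2.39193955e-04  2.69381780e+00] [-0.2472747   0.36344298 -0.40548036] 0.09175506337307732
top pack [([0.3855, -0.1948, 0.001], 0.92, [[368.0, 333.0]]), ([0.4233, -0.0638, 0.0013], 0.73, [[309.0, 316.0]]), ([0.5561, -0.0156, -0.0034], 0.72, [[288.0, 258.0]]), ([0.5341, -0.166, -0.0026], 0.61, [[354.0, 267.0]])]
top bay [([0.6149, 0.1652, 0.0107], 0.59, [[208.0, 232.0]])]
top mouth [([0.6169, 0.1678, 0.0483], 0.57, [[202.0, 229.0]])]
top sprayer [([0.6149, 0.1663, -0.0016], 0.68, [[209.0, 233.0]])]
top squeeze [([0.5026, 0.1253, 0.024], 0.57, [[223.0, 281.0]]), ([0.6852, -0.3676, -0.0031], 0.53, [[441.0, 200.0]])]
top spare [([0.4729, -0.3568, -0.0008], 0.75, [[440.0, 293.0]])]
top saucer [([0.7173, -0.1643, -0.0009], 0.71, [[352.0, 187.0]])]
top pliers [([0.6866, -0.3644, -0.0038], 0.64, [[439.0, 200.0]]), ([0.5372, -0.1673, -0.0001], 0.5, [[355.0, 265.0]])]
side pack [([0.4242, -0.0582, 0.0018], 0.78, [[378.0, 264.0]]), ([0.3814, -0.1928, 0.0018], 0.71, [[399.0, 222.0]]), ([0.5354, -0.1643, 0.0028], 0.58, [[330.0, 226.0]])]
side bay [([0.6141, 0.166, 0.0039], 0.56, [[271.0, 345.0]])]
side mouth [([0.6168, 0.1705, 0.047], 0.76, [[268.0, 332.0]]), ([0.4738, -0.3575, 0.0018], 0.61, [[362.0, 175.0]]), ([0.499, 0.1216, 0.0285], 0.16, [[336.0, 322.0]]), ([0.7143, -0.1642, 0.0021], 0.16, [[251.0, 220.0]])]
side sprayer [([0.5377, -0.1624, -0.0], 0.62, [[329.0, 227.0]]), ([0.6167, 0.1671, -0.0007], 0.6, [[270.0, 346.0]])]
side squeeze [([0.5003, 0.125, 0.0286], 0.93, [[335.0, 324.0]]), ([0.613, 0.1671, 0.0431], 0.51, [[270.0, 332.0]])]
side spare []
side saucer [([0.7168, -0.1636, -0.0011], 0.86, [[250.0, 221.0]])]
side pliers [([0.6886, -0.3663, -0.005], 0.56, [[276.0, 169.0]])]
```

View pics/top0.png

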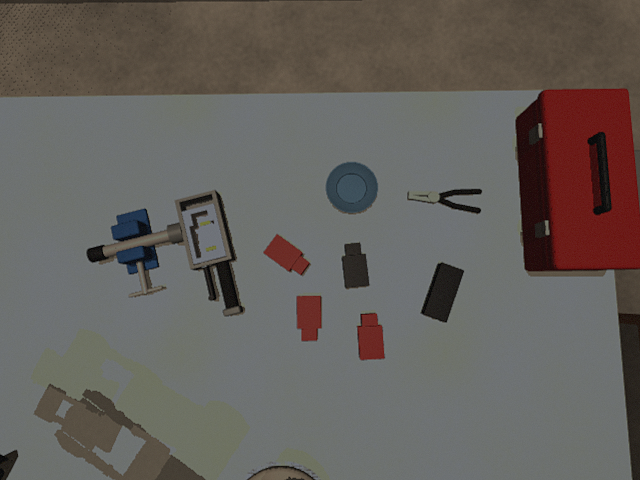

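View pics/side0.png

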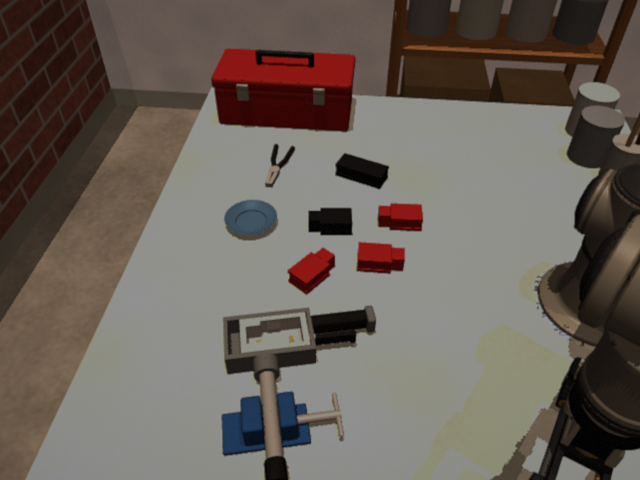

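```bash
cat >> h.py <<'E'
from scipy.spatial.transform import Rotation as Ro
def plan(xyz,yawdeg):
    "shift (mm) and turn (deg) in tool axes to reach a tool-down pose"
    s=observe();R0=Ro.from_euler("xyz",s["tool_rot"]);R1=Ro.from_euler("xyz",[180,0,yawdeg],degrees=True)
    return (1000*R0.inv().apply(np.array(xyz)-s["tool_pos"])).round(1).tolist(),np.degrees((R0.inv()*R1).as_rotvec()).round(2).tolist()
E
python3 - <<'E'
from h import *
p=read_camera("wrist");R=cv2.Rodrigues(np.array(p["rvec"],float))[0];c=-R.T@np.array(p["tvec"]).ravel()
s=observe();T=Ro.from_euler("xyz",s["tool_rot"])
print("cam in tool",T.inv().apply(c-s["tool_pos"]),"axes in tool",(T.inv().as_matrix()@R.T).round(2).tolist(),p["K"].tolist())
try: print(finger_overhang)
except Exception as e: print(e)
# pack orientation from masks
for n in("top","side"):
    p=read_camera(n)
    for m in trace(p,"pack")[:4]:
        c=cv2.findContours(m["pixels"].astype(np.uint8),0,1)[0]; c=max(c,key=cv2.contourArea)[:,0]
        w=np.array([unproj(p,u,.036)[:2] for u in c],np.float32)
        print(n,m["confidence"],w.mean(0),cv2.minAreaRect(w*1000))
print(plan([.60,.155,.33],195.6))
E
```

```text
cam in tool [ 0.07583452  0.00093467 -0.09241325] axes in tool [[0.0, -0.96, -0.28], [1.0, 0.0, 0.0], [-0.0, -0.28, 0.96]] [[353.2165075184602, 0.0, 319.79908937191277], [0.0, 353.2165075184602, 240.28987348566343], [0.0, 0.0, 1.0]]
0.0655
top 0.79 [ 0.5326956  -0.16370301] ((535.6634521484375, -163.2138214111328), (96.3841552734375, 52.9163818359375), 5.951272487640381)
top 0.78 [ 0.38000947 -0.19364691] ((381.3660583496094, -193.34170532226562), (95.45577239990234, 52.2353515625), 5.087455749511719)
top 0.77 [ 0.4249601  -0.06301954] ((423.0809020996094, -63.0131950378418), (54.14120864868164, 95.73956298828125), 89.62431335449219)
top 0.56 [ 0.5572027  -0.01424873] ((555.9940185546875, -16.282577514648438), (99.61149597167969, 55.12420654296875), 53.28399658203125)
side 0.94 [ 0.5329334  -0.14208214] ((534.3600463867188, -142.80393981933594), (94.85919952392578, 86.55097961425781), 5.9076948165893555)
side 0.92 [ 0.38279814 -0.17231768] ((383.6168518066406, -173.54214477539062), (98.86656188964844, 89.16345977783203), 1.9200103282928467)
side 0.86 [ 0.42515415 -0.04292002] ((422.255859375, -43.43526077270508), (95.44710540771484, 83.61676788330078), 0.15636998414993286)
side 0.65 [0.55688125 0.00313415] ((554.3856201171875, 0.443206787109375), (119.30233764648438, 73.19904327392578), 53.62887191772461)
([-473.8, -125.5, -37.8], [0.0, 0.0, -41.26])
```

Request:
arm_command:
  series:
    - {"x": -474, "y": -125, "z": 42, "rz": -41.3}
    - {"x": -474, "y": -125, "z": 42, "rz": -41.3}
    - {"x": -474, "y": -125, "z": 42, "rz": -41.3}
    - {"x": -474, "y": -125, "z": 42, "rz": -41.3}
    - {"x": -474, "y": -125, "z": 42, "rz": -41.3}
    - {"x": -474, "y": -125, "z": 42, "rz": -41.3}
    - {"x": -474, "y": -125, "z": 42, "rz": -41.3}
    - {"x": -474, "y": -125, "z": 42, "rz": -41.3}
    - {"x": -474, "y": -125, "z": 42, "rz": -41.3}
    - {"x": -474, "y": -125, "z": 42, "rz": -41.3}
    - {"x": -474, "y": -125, "z": 42, "rz": -41.3}
    - {"x": -474, "y": -125, "z": 42, "rz": -41.3}
    - {"x": -474, "y": -125, "z": 42, "rz": -41.3}
    - {"x": -474, "y": -125, "z": 42, "rz": -41.3}

```text
invalid input
```

```bash
python3 - <<'E'
from h import *
s=observe();print(s["time"],s["tool_pos"],np.degrees(s["tool_rot"]),s["qpos"],s["contact_force"])
p=read_camera("wrist");cv2.imwrite("pics/w1.png",p["pixels"]);np.save("w1.npy",p,allow_pickle=True)
for q in("bay","mouth","sprayer","squeeze"):
    print(q,[(np.round(m["point"],4).tolist(),round(m["confidence"],2),proj(p,m["point"]).round().tolist()) for m in mark_of(p,q)][:2])
E
```

```text
1.15 [0.22728408 0.47323624 0.29224199] [1.79997459e+02 9.16971336e-04 1.54344697e+02] [ 9.77010264e-01  3.41971879e-01  1.52413754e+00 -9.80503835e-06
  1.27543703e+00 -1.46013698e-01] [-0.47703329  0.13662893  0.48708182]
bay []
mouth []
sprayer []
squeeze []
```

View pics/w1.png

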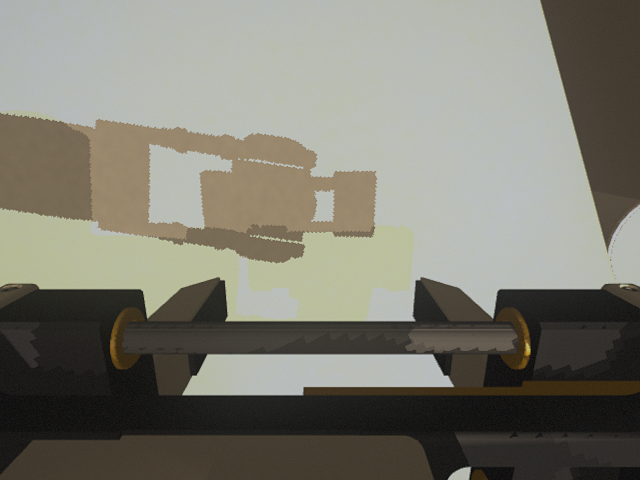

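Request:
arm_command:
  series:
    - {"x": -474, "y": -125, "z": 42, "rx": 0, "ry": 0, "rz": -41.3}
    - {"x": -474, "y": -125, "z": 42, "rx": 0, "ry": 0, "rz": -41.3}
    - {"x": -474, "y": -125, "z": 42, "rx": 0, "ry": 0, "rz": -41.3}
    - {"x": -474, "y": -125, "z": 42, "rx": 0, "ry": 0, "rz": -41.3}
    - {"x": -474, "y": -125, "z": 42, "rx": 0, "ry": 0, "rz": -41.3}
    - {"x": -474, "y": -125, "z": 42, "rx": 0, "ry": 0, "rz": -41.3}
    - {"x": -474, "y": -125, "z": 42, "rx": 0, "ry": 0, "rz": -41.3}
    - {"x": -474, "y": -125, "z": 42, "rx": 0, "ry": 0, "rz": -41.3}
    - {"x": -474, "y": -125, "z": 42, "rx": 0, "ry": 0, "rz": -41.3}
    - {"x": -474, "y": -125, "z": 42, "rx": 0, "ry": 0, "rz": -41.3}
    - {"x": -474, "y": -125, "z": 42, "rx": 0, "ry": 0, "rz": -41.3}
    - {"x": -474, "y": -125, "z": 42, "rx": 0, "ry": 0, "rz": -41.3}
    - {"x": -474, "y": -125, "z": 42, "rx": 0, "ry": 0, "rz": -41.3}
  hand: 91
  squeeze: 40

```text
time: 2.7
tool_pos: [0.6001, 0.1554, 0.2498]
tool_rot: [3.141, -0.001, -2.869]
contact_force: [-0.5, 0.0, -0.3]
opening: 0.0908
grip_force: 0.0
```

```bash
python3 - <<'E'
from h import *
s=observe();print(s["time"],s["tool_pos"],np.degrees(s["tool_rot"]))
p=read_camera("wrist");cv2.imwrite("pics/w2.png",p["pixels"]);np.save("w2.npy",p,allow_pickle=True)
for q in("bay","mouth","sprayer","squeeze"):
    print(q,[(np.round(m["point"],4).tolist(),round(m["confidence"],2),proj(p,m["point"]).round().tolist()) for m in mark_of(p,q)][:2])
E
```

```text
2.7 [0.60008628 0.15542818 0.24984753] [ 1.79959395e+02 -5.53140453e-02 -1.64400658e+02]
bay [([0.6172, 0.1713, 0.0127], 0.71, [[329.0, 241.0]])]
mouth [([0.6183, 0.1648, 0.0482], 0.87, [[322.0, 252.0]])]
sprayer [([0.6158, 0.1684, -0.0056], 0.97, [[326.0, 234.0]])]
squeeze []
```

View pics/w2.png

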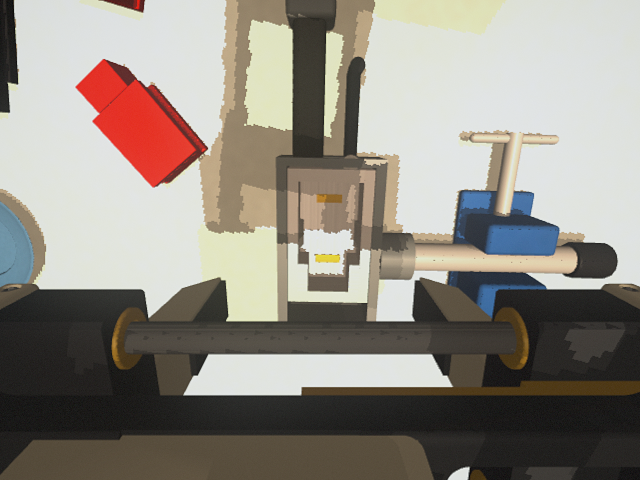

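```bash
python3 - <<'E'
from h import *
p=np.load("w2.npy",allow_pickle=True).item()
im=p["pixels"][145:335,255:405]
cv2.imwrite("pics/w2c.png",cv2.resize(np.clip(im.astype(float)*1.3,0,255).astype(np.uint8),None,fx=4,fy=4,interpolation=cv2.INTER_CUBIC)[:,:][:760][: ,:600][0:600+0] if 0 else cv2.resize(im,None,fx=3.1,fy=3.1,interpolation=cv2.INTER_CUBIC))
# px mapping at rim height in sprayer frame guess
for x,y in((0,0),(79,0),(-79,0),(79,46),(79,-46),(-79,46),(-79,-46),(60,0),(-60,0),(49.5,0),(-49.5,0)):
    a=np.radians(15.6);w=[.616+(x*np.cos(a)-y*np.sin(a))/1e3,.167+(x*np.sin(a)+y*np.cos(a))/1e3,.046]
    print(x,y,proj(p,w).round(1))
E
```

```text
0 0 [[325.5 249. ]]
79 0 [[325.1 329.1]]
-79 0 [[326.  156.8]]
79 46 [[374.  329.1]]
79 -46 [[276.2 329.1]]
-79 46 [[382.3 156.8]]
-79 -46 [[269.7 156.8]]
60 0 [[325.2 310.8]]
-60 0 [[325.9 180.3]]
49.5 0 [[325.3 300.5]]
-49.5 0 [[325.8 192.8]]
```

View pics/w2c.png

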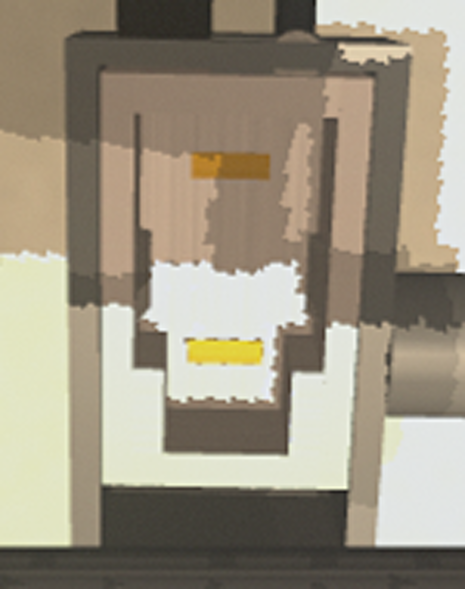

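```bash
cat >> h.py <<'E'
from scipy.optimize import least_squares
REC=np.array([(-49.5,-27.5),(-49.5,27.5),(23.5,-27.5),(23.5,-18.5),(49.5,-18.5),(49.5,18.5),(23.5,18.5),(23.5,27.5)])
def fit(p,model,px,z,x0):
    def W(v):
        c,s=np.cos(v[2]),np.sin(v[2]);return np.c_[v[0]+(model@[c,-s])/1e3,v[1]+(model@[s,c])/1e3,np.full(len(model),z)]
    r=least_squares(lambda v:(proj(p,W(v))-px).ravel(),x0,x_scale=[.01,.01,.1],loss="soft_l1")
    return r.x,(proj(p,W(r.x))-px).round(1).tolist()
E
python3 - <<'E'
from h import *
p=np.load("w2.npy",allow_pickle=True).item()
f=lambda l:np.array(l)/3.1+[255-.35,145-.35]
x0=[.616,.167,.27]
v,r=fit(p,REC,f([(135,113),(337,117),(133,370),(164,371),(164,453),(289,455),(289,372),(324,372)]),.046,x0);print(v[:2],np.degrees(v[2]),r)
H=np.array([(-79,-46),(-79,46),(-60+0,-36.5),(-60,36.5),(60,-36.5),(60,36.5)])
v,r=fit(p,H[:2],f([(66,35),(410,38)]),.046,x0);print("housing",v[:2],np.degrees(v[2]),r)
v,r=fit(p,H[2:],f([(100,70),(374,73),(101,488),(347,490)]),.046,x0);print("cradle",v[:2],np.degrees(v[2]),r)
print(plan([.532,-.165,.25],186))
E
```

```text
[0.60632236 0.16740323] 14.50915095974598 [[-0.6, 0.1], [0.2, 0.1], [-0.1, -0.2], [-0.0, -0.4], [-0.3, 0.1], [-0.0, 0.1], [1.2, 0.0], [-0.0, 0.2]]
housing [0.61468692 0.17058191] 15.126525699977709 [[-0.8, 0.0], [0.8, 0.0]]
cradle [0.60595929 0.1672319 ] 14.3947809770632 [[-0.2, 0.3], [-0.1, 1.3], [0.1, -1.5], [0.2, -0.6]]
([152.4, -291.1, 0.6], [0.01, 0.03, 9.74])
```

Request:
arm_command:
  series:
    - {"x": 152, "y": -291, "z": 20, "rx": 0, "ry": 0, "rz": 9.7}
    - {"x": 152, "y": -291, "z": 20, "rx": 0, "ry": 0, "rz": 9.7}
    - {"x": 152, "y": -291, "z": 20, "rx": 0, "ry": 0, "rz": 9.7}
    - {"x": 152, "y": -291, "z": 20, "rx": 0, "ry": 0, "rz": 9.7}
    - {"x": 152, "y": -291, "z": 20, "rx": 0, "ry": 0, "rz": 9.7}
    - {"x": 152, "y": -291, "z": 20, "rx": 0, "ry": 0, "rz": 9.7}
    - {"x": 152, "y": -291, "z": 20, "rx": 0, "ry": 0, "rz": 9.7}
    - {"x": 152, "y": -291, "z": 20, "rx": 0, "ry": 0, "rz": 9.7}
    - {"x": 152, "y": -291, "z": 20, "rx": 0, "ry": 0, "rz": 9.7}
    - {"x": 152, "y": -291, "z": 20, "rx": 0, "ry": 0, "rz": 9.7}

```text
time: 3.95
tool_pos: [0.5328, -0.1644, 0.2305]
tool_rot: [3.141, 0.0, -3.036]
contact_force: [-0.9, 1.8, 0.8]
opening: 0.0913
grip_force: 0.0
```

```bash
python3 - <<'E'
from h import *
s=observe();print(s["time"],s["tool_pos"],np.degrees(s["tool_rot"]))
p=read_camera("wrist");np.save("w3.npy",p,allow_pickle=True)
print([(np.round(m["point"],4).tolist(),round(m["confidence"],2),proj(p,m["point"]).round().tolist()) for m in mark_of(p,"pack")][:3])
u=proj(p,[.534,-.165,.036])[0];a,b=int(u[0])-75,int(u[1])-80;print(a,b)
cv2.imwrite("pics/w3c.png",cv2.resize(np.clip(p["pixels"][b:b+160,a:a+150]*1.,0,255).astype(np.uint8),None,fx=3,fy=3,interpolation=cv2.INTER_CUBIC))
E
```

```text
3.95 [ 0.53279153 -0.16442815  0.23045802] [ 1.79982019e+02  2.27407962e-02 -1.73968399e+02]
[([0.5375, -0.167, 0.0047], 0.92, [[315.0, 227.0]]), ([0.5531, -0.0149, 0.0012], 0.64, [[470.0, 258.0]]), ([0.4181, -0.0647, -0.0013], 0.61, [[447.0, 104.0]])]
241 152
```

View pics/w3c.png

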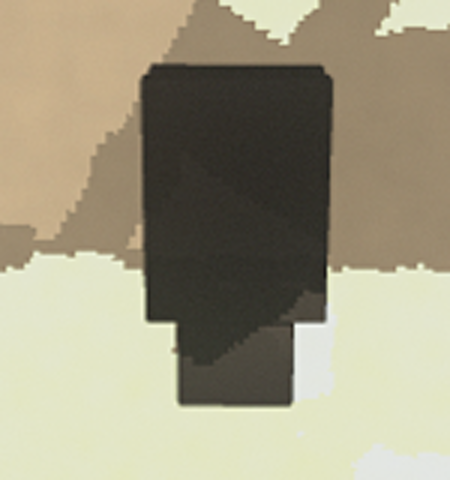

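```bash
cat >> h.py <<'E'
PK=np.array([(-48,-26),(-48,26),(22,-26),(22,-17),(48,-17),(48,17),(22,17),(22,26)])
E
python3 - <<'E'
from h import *
p=np.load("w3.npy",allow_pickle=True).item()
f=lambda l:np.array(l)/3+[241-.33,152-.33]
v,r=fit(p,PK,f([(141,77),(332,80),(146,322),(176,322),(178,405),(293,405),(293,322),(327,322)]),.036,[.535,-.165,.1]);print(v[:2],np.degrees(v[2]),r)
c,s=np.cos(v[2]),np.sin(v[2]);g=v[:2]+np.array([c,s])*-.004
print(plan([*g,.024+.0655],180+np.degrees(v[2])))
E
```

```text
[ 0.53530949 -0.16290582] 5.840414265531097 [[-0.5, -0.6], [0.5, -1.4], [-0.4, 0.1], [0.1, 0.1], [-0.2, 0.4], [0.1, 0.5], [0.7, 0.2], [-0.2, 0.3]]
([1.5, 1.2, 140.9], [0.01, 0.02, 0.23])
```

Request:
arm_command:
  series:
    - {"x": 1.5, "y": 1.2, "z": 40, "rx": 0, "ry": 0, "rz": 0.2}
    - {"x": 1.5, "y": 1.2, "z": 80, "rx": 0, "ry": 0, "rz": 0.2}
    - {"x": 1.5, "y": 1.2, "z": 115, "rx": 0, "ry": 0, "rz": 0.2}
    - {"x": 1.5, "y": 1.2, "z": 135, "rx": 0, "ry": 0, "rz": 0.2}
    - {"x": 1.5, "y": 1.2, "z": 141, "rx": 0, "ry": 0, "rz": 0.2}
    - {"x": 1.5, "y": 1.2, "z": 141, "rx": 0, "ry": 0, "rz": 0.2}

```text
time: 4.65
tool_pos: [0.531, -0.164, 0.0888]
tool_rot: [3.141, -0.001, -3.04]
contact_force: [0.1, 0.1, 0.4]
opening: 0.0912
grip_force: 0.0
```

Request:
arm_command:
  series:
    - {"x": 0, "y": 0, "z": 0, "rx": 0, "ry": 0, "rz": 0}
    - {"x": 0, "y": 0, "z": 0, "rx": 0, "ry": 0, "rz": 0}
    - {"x": 0, "y": 0, "z": 0, "rx": 0, "ry": 0, "rz": 0}
    - {"x": 0, "y": 0, "z": 0, "rx": 0, "ry": 0, "rz": 0}
    - {"x": 0, "y": 0, "z": 0, "rx": 0, "ry": 0, "rz": 0}
    - {"x": 0, "y": 0, "z": 0, "rx": 0, "ry": 0, "rz": 0}
  hand: 44
  squeeze: 45

```text
time: 5.25
tool_pos: [0.531, -0.1649, 0.0895]
tool_rot: [-3.141, 0.0, -3.041]
contact_force: [-0.5, 0.0, 2.0]
opening: 0.0513
grip_force: 45.0
```

Lift and check the held pack with the wrist camera.

Request:
arm_command:
  series:
    - {"x": 0, "y": 0, "z": -20, "rx": 0, "ry": 0, "rz": 0}
    - {"x": 0, "y": 0, "z": -50, "rx": 0, "ry": 0, "rz": 0}
    - {"x": 0, "y": 0, "z": -80, "rx": 0, "ry": 0, "rz": 0}
    - {"x": 0, "y": 0, "z": -80, "rx": 0, "ry": 0, "rz": 0}

```text
time: 5.65
tool_pos: [0.5325, -0.1655, 0.1725]
tool_rot: [-3.138, 0.006, -3.041]
contact_force: [1.0, -0.7, -3.6]
opening: 0.0512
grip_force: 45.0
```

```bash
python3 - <<'E'
from h import *
s=observe();print(s["time"],s["tool_pos"],np.degrees(s["tool_rot"]),s["contact_force"],s["opening"])
p=read_camera("wrist");np.save("w4.npy",p,allow_pickle=True)
cv2.imwrite("pics/w4.png",cv2.resize(np.clip(p["pixels"][200:400,200:440]*1.6,0,255).astype(np.uint8),None,fx=3,fy=3,interpolation=cv2.INTER_CUBIC))
T=Ro.from_euler("xyz",s["tool_rot"])
for zt in(.0535,.0895):
  for x in(52,44,-18):
    for y in(-26,26,-17,17): print(zt,x,y,proj(p,T.apply([x/1e3,y/1e3,zt])+s["tool_pos"]).round(1)) 
E
```

```text
5.65 [ 0.53250673 -0.1655199   0.17247516] [-179.80815198    0.3342561  -174.25687884] [ 0.98347886 -0.7040638  -3.63426581] 0.05116629416004644
0.0535 52 -26 [[253.8 196.5]]
0.0535 52 26 [[379.1 196.5]]
0.0535 52 -17 [[275.5 196.5]]
0.0535 52 17 [[357.4 196.5]]
0.0535 44 -26 [[254.8 215.4]]
0.0535 44 26 [[378.2 215.4]]
0.0535 44 -17 [[276.1 215.4]]
0.0535 44 17 [[356.8 215.4]]
0.0535 -18 -26 [[261.5 344.7]]
0.0535 -18 26 [[372.1 344.6]]
0.0535 -18 -17 [[280.6 344.7]]
0.0535 -18 17 [[352.9 344.7]]
0.0895 52 -26 [[266.3 185.4]]
0.0895 52 26 [[367.7 185.4]]
0.0895 52 -17 [[283.9 185.4]]
0.0895 52 17 [[350.1 185.4]]
0.0895 44 -26 [[266.9 200.8]]
0.0895 44 26 [[367.1 200.9]]
0.0895 44 -17 [[284.3 200.8]]
0.0895 44 17 [[349.7 200.9]]
0.0895 -18 -26 [[271.4 309.1]]
0.0895 -18 26 [[363.  309.1]]
0.0895 -18 -17 [[287.3 309.1]]
0.0895 -18 17 [[347.1 309.1]]
```

View pics/w4.png

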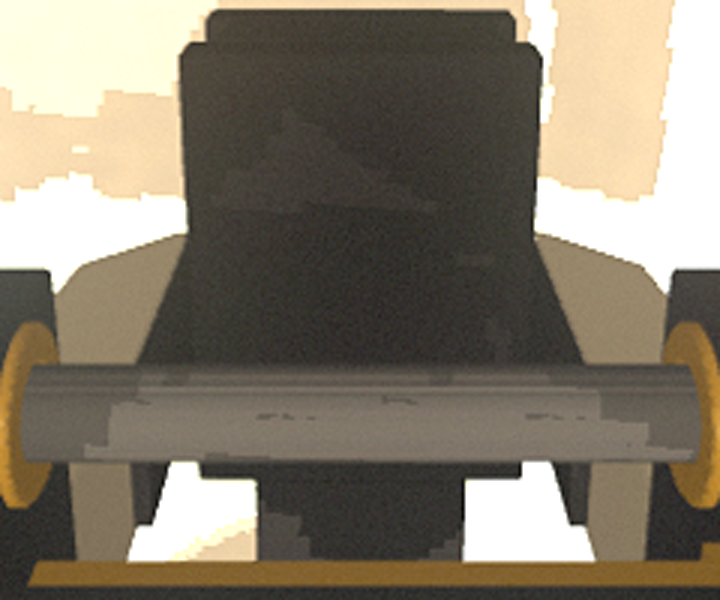

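```bash
python3 - <<'E'
from h import *
a=np.radians(14.6);d=np.array([np.cos(a),np.sin(a)]);b=np.array([.6063,.1674])
print(observe()["tool_pos"],plan([*(b+.095*d),.165],194.6))
E
```

```text
[ 0.53146021 -0.16507324  0.17018552] ([-201.6, 337.9, 5.2], [-0.1, 0.14, -8.86])
```

Request:
arm_command:
  series:
    - {"x": -30, "y": 50, "z": 0, "rx": 0, "ry": 0, "rz": -1.5}
    - {"x": -55, "y": 90, "z": 0, "rx": 0, "ry": 0, "rz": -3}
    - {"x": -80, "y": 130, "z": 0, "rx": 0, "ry": 0, "rz": -4}
    - {"x": -105, "y": 170, "z": 0, "rx": 0, "ry": 0, "rz": -5}
    - {"x": -130, "y": 210, "z": 0, "rx": 0, "ry": 0, "rz": -6}
    - {"x": -155, "y": 250, "z": 0, "rx": 0, "ry": 0, "rz": -7}
    - {"x": -178, "y": 290, "z": 2, "rx": 0, "ry": 0, "rz": -8}
    - {"x": -195, "y": 322, "z": 4, "rx": 0, "ry": 0, "rz": -8.9}
    - {"x": -202, "y": 338, "z": 5, "rx": 0, "ry": 0, "rz": -8.9}
    - {"x": -202, "y": 338, "z": 5, "rx": 0, "ry": 0, "rz": -8.9}
    - {"x": -202, "y": 338, "z": 5, "rx": 0, "ry": 0, "rz": -8.9}
    - {"x": -202, "y": 338, "z": 5, "rx": 0, "ry": 0, "rz": -8.9}
    - {"x": -202, "y": 338, "z": 5, "rx": 0, "ry": 0, "rz": -8.9}

```text
time: 7.0
tool_pos: [0.6979, 0.1904, 0.1638]
tool_rot: [-3.142, -0.001, -2.888]
contact_force: [1.0, -0.2, -3.1]
opening: 0.0511
grip_force: 45.0
```

```bash
python3 - <<'E'
from h import *
s=observe();print(s["time"],s["tool_pos"],np.degrees(s["tool_rot"]),s["contact_force"],s["opening"])
p=read_camera("wrist");np.save("w5.npy",p,allow_pickle=True)
cv2.imwrite("pics/w5.png",cv2.resize(np.clip(p["pixels"][0:250,190:450]*1.,0,255).astype(np.uint8),None,fx=2.4,fy=2.4,interpolation=cv2.INTER_CUBIC))
E
```

```text
7.0 [0.6979493  0.19035065 0.16382083] [-1.79997140e+02 -4.98396843e-02 -1.65444331e+02] [ 1.04276487 -0.22719444 -3.12456739] 0.05106167374016067
```

View pics/w5.png

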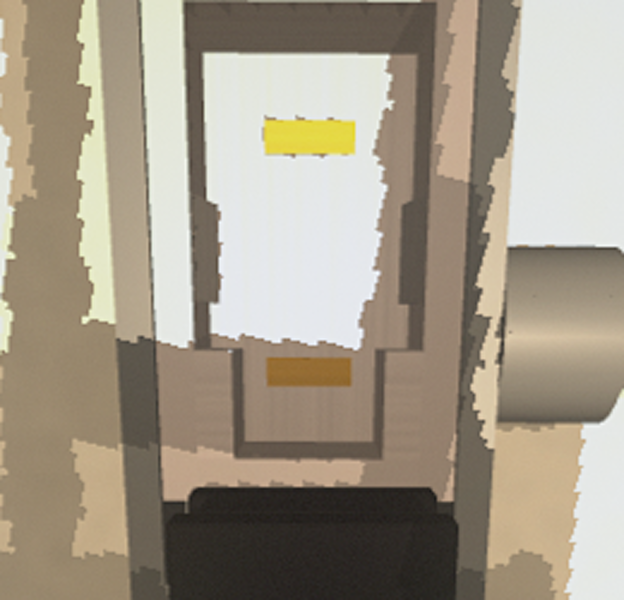

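```bash
python3 - <<'E'
from h import *
p=np.load("w5.npy",allow_pickle=True).item();s=observe()
T=Ro.from_euler("xyz",s["tool_rot"])
f=lambda l:np.array(l)/2.4+[190-.3,-.3]
px=f([(184,2),(436,2),(196,350),(233,350),(236,457),(382,457),(384,350),(424,350)])
v,r=fit(p,REC,px,.046,[.606,.167,.25]);print(v[:2],np.degrees(v[2]),r)
print("recess in tool mm",1000*T.inv().apply(np.array([*v[:2],.046])-s["tool_pos"]),"yaw",np.degrees(v[2]))
q=proj(p,np.array([T.apply([.044,y,.0535])+s["tool_pos"] for y in(-.026,.026)]));print(q,f([(168,520),(458,520)]))
E
```

```text
[0.60624665 0.16745751] 14.46191640369713 [[-0.7, -0.9], [0.5, -0.6], [-0.6, 0.0], [-0.3, 0.1], [-0.5, 0.7], [0.8, 0.8], [1.1, 0.2], [0.1, 0.2]]
recess in tool mm [ 94.61843803   0.79427798 118.19404118] yaw 14.46191640369713
[[254.76707097 215.46274071]
 [378.41610697 215.46271501]] [[259.7        216.36666667]
 [380.53333333 216.36666667]]
```

Request:
arm_command:
  series:
    - {"x": 40, "y": 0, "z": 0, "rx": 0, "ry": 0, "rz": 0}
    - {"x": 80, "y": -0.7, "z": 0, "rx": 0, "ry": 0, "rz": 0}
    - {"x": 98.8, "y": -0.7, "z": 5, "rx": 0, "ry": 0, "rz": 0.1}
    - {"x": 98.8, "y": -0.7, "z": 15, "rx": 0, "ry": 0, "rz": 0.1}
    - {"x": 98.8, "y": -0.7, "z": 23, "rx": 0, "ry": 0, "rz": 0.1}
    - {"x": 98.8, "y": -0.7, "z": 23, "rx": 0, "ry": 0, "rz": 0.1}
    - {"x": 98.8, "y": -0.7, "z": 23, "rx": 0, "ry": 0, "rz": 0.1}
    - {"x": 98.8, "y": -0.7, "z": 23, "rx": 0, "ry": 0, "rz": 0.1}

```text
time: 7.85
tool_pos: [0.6034, 0.1661, 0.1413]
tool_rot: [-3.142, 0.001, -2.888]
contact_force: [-0.1, -0.3, -3.8]
opening: 0.0511
grip_force: 45.0
```

Request:
arm_command:
  series:
    - {"x": 0, "y": 0, "z": 2, "rx": 0, "ry": 0, "rz": 0}
    - {"x": 0, "y": 0, "z": 4, "rx": 0, "ry": 0, "rz": 0}
    - {"x": 0, "y": 0, "z": 5, "rx": 0, "ry": 0, "rz": 0}
    - {"x": 0, "y": 0, "z": 6, "rx": 0, "ry": 0, "rz": 0}
    - {"x": 0, "y": 0, "z": 7, "rx": 0, "ry": 0, "rz": 0}
    - {"x": 0, "y": 0, "z": 8, "rx": 0, "ry": 0, "rz": 0}
    - {"x": 0, "y": 0, "z": 8, "rx": 0, "ry": 0, "rz": 0}

```text
time: 8.55
tool_pos: [0.6026, 0.1661, 0.1331]
tool_rot: [3.142, -0.0, -2.888]
contact_force: [-0.7, -0.3, -3.7]
opening: 0.0518
grip_force: 45.0
```

Request:
arm_command:
  series:
    - {"x": 0, "y": 0, "z": 1, "rx": 0, "ry": 0, "rz": 0}
    - {"x": 0, "y": 0, "z": 2, "rx": 0, "ry": 0, "rz": 0}
    - {"x": 0, "y": 0, "z": 3, "rx": 0, "ry": 0, "rz": 0}
    - {"x": 0, "y": 0, "z": 4, "rx": 0, "ry": 0, "rz": 0}
    - {"x": 0, "y": 0, "z": 5, "rx": 0, "ry": 0, "rz": 0}
    - {"x": 0, "y": 0, "z": 5, "rx": 0, "ry": 0, "rz": 0}

```text
time: 9.15
tool_pos: [0.6027, 0.1659, 0.1281]
tool_rot: [-3.141, 0.0, -2.888]
contact_force: [0.3, -0.1, -4.1]
opening: 0.0516
grip_force: 45.0
```

Request:
arm_command:
  series:
    - {"x": 0, "y": 0, "z": 1.5, "rx": 0, "ry": 0, "rz": 0}
    - {"x": 0, "y": 0, "z": 3, "rx": 0, "ry": 0, "rz": 0}
    - {"x": 0, "y": 0, "z": 4, "rx": 0, "ry": 0, "rz": 0}
    - {"x": 0, "y": 0, "z": 5, "rx": 0, "ry": 0, "rz": 0}
    - {"x": 0, "y": 0, "z": 6, "rx": 0, "ry": 0, "rz": 0}
    - {"x": 0, "y": 0, "z": 6, "rx": 0, "ry": 0, "rz": 0}

```text
time: 9.75
tool_pos: [0.6029, 0.1659, 0.1223]
tool_rot: [-3.141, 0.0, -2.888]
contact_force: [0.9, -2.9, -2.2]
opening: 0.0518
grip_force: 45.0
```

Request:
arm_command:
  series:
    - {"x": 0, "y": 0, "z": 1, "rx": 0, "ry": 0, "rz": 0}
    - {"x": 0, "y": 0, "z": 2, "rx": 0, "ry": 0, "rz": 0}
    - {"x": 0, "y": 0, "z": 3, "rx": 0, "ry": 0, "rz": 0}
    - {"x": 0, "y": 0, "z": 4, "rx": 0, "ry": 0, "rz": 0}
    - {"x": 0, "y": 0, "z": 5, "rx": 0, "ry": 0, "rz": 0}
    - {"x": 0, "y": 0, "z": 5, "rx": 0, "ry": 0, "rz": 0}

```text
time: 10.35
tool_pos: [0.6028, 0.1661, 0.1172]
tool_rot: [3.142, 0.0, -2.888]
contact_force: [2.1, -3.0, -0.1]
opening: 0.0516
grip_force: 45.0
```

Request:
arm_command:
  series:
    - {"x": 0, "y": 0, "z": 0, "rx": 0, "ry": 0, "rz": 0}
    - {"x": 0, "y": 0, "z": 0, "rx": 0, "ry": 0, "rz": 0}
    - {"x": 0, "y": 0, "z": 0, "rx": 0, "ry": 0, "rz": 0}
    - {"x": 0, "y": 0, "z": -10, "rx": 0, "ry": 0, "rz": 0}
    - {"x": 0, "y": 0, "z": -25, "rx": 0, "ry": 0, "rz": 0}
    - {"x": 0, "y": 0, "z": -32, "rx": 0, "ry": 0, "rz": 0}
  hand: 62

```text
time: 10.95
tool_pos: [0.6033, 0.1663, 0.1512]
tool_rot: [3.142, 0.003, -2.888]
contact_force: [0.8, 0.2, 0.6]
opening: 0.0622
grip_force: 0.0
```

Request:
arm_command:
  series:
    - {"x": -4, "y": 0, "z": 0, "rx": 0, "ry": 0, "rz": 0}
    - {"x": -4, "y": 0, "z": 0, "rx": 0, "ry": 0, "rz": 0}
    - {"x": -4, "y": 0, "z": 0, "rx": 0, "ry": 0, "rz": 0}
    - {"x": -4, "y": 0, "z": 0, "rx": 0, "ry": 0, "rz": 0}
    - {"x": -4, "y": 0, "z": 0, "rx": 0, "ry": 0, "rz": 0}
    - {"x": -4, "y": 0, "z": 0, "rx": 0, "ry": 0, "rz": 0}
    - {"x": -4, "y": 0, "z": 0, "rx": 0, "ry": 0, "rz": 0}
  hand: 5
  squeeze: 10

```text
time: 11.65
tool_pos: [0.6065, 0.167, 0.1491]
tool_rot: [3.141, -0.0, -2.888]
contact_force: [-0.1, -0.3, -0.2]
opening: 0.0106
grip_force: 0.0
```

Request:
arm_command:
  series:
    - {"x": 0, "y": 0, "z": 8, "rx": 0, "ry": 0, "rz": 0}
    - {"x": 0, "y": 0, "z": 14, "rx": 0, "ry": 0, "rz": 0}
    - {"x": 0, "y": 0, "z": 17, "rx": 0, "ry": 0, "rz": 0}
    - {"x": 0, "y": 0, "z": 19, "rx": 0, "ry": 0, "rz": 0}
    - {"x": 0, "y": 0, "z": 21, "rx": 0, "ry": 0, "rz": 0}
    - {"x": 0, "y": 0, "z": 22, "rx": 0, "ry": 0, "rz": 0}
    - {"x": 0, "y": 0, "z": 23, "rx": 0, "ry": 0, "rz": 0}
    - {"x": 0, "y": 0, "z": 23, "rx": 0, "ry": 0, "rz": 0}

```text
time: 12.45
tool_pos: [0.6065, 0.1671, 0.1266]
tool_rot: [3.142, 0.0, -2.888]
contact_force: [-1.9, -1.0, 4.1]
opening: 0.0048
grip_force: 2.1
```

Request:
arm_command:
  series:
    - {"x": 0, "y": 0, "z": 1, "rx": 0, "ry": 0, "rz": 0}
    - {"x": 0, "y": 0, "z": 2, "rx": 0, "ry": 0, "rz": 0}
    - {"x": 0, "y": 0, "z": 3, "rx": 0, "ry": 0, "rz": 0}
    - {"x": 0, "y": 0, "z": 4, "rx": 0, "ry": 0, "rz": 0}
    - {"x": 0, "y": 0, "z": 5, "rx": 0, "ry": 0, "rz": 0}
    - {"x": 0, "y": 0, "z": 6, "rx": 0, "ry": 0, "rz": 0}
    - {"x": 0, "y": 0, "z": 6, "rx": 0, "ry": 0, "rz": 0}

```text
time: 13.15
tool_pos: [0.6067, 0.1669, 0.12]
tool_rot: [-3.141, 0.0, -2.888]
contact_force: [-1.0, -1.5, 1.6]
opening: 0.0052
grip_force: 0.7
```

Request:
arm_command:
  series:
    - {"x": 0, "y": 0, "z": 1, "rx": 0, "ry": 0, "rz": 0}
    - {"x": 0, "y": 0, "z": 2, "rx": 0, "ry": 0, "rz": 0}
    - {"x": 0, "y": 0, "z": 3, "rx": 0, "ry": 0, "rz": 0}
    - {"x": 0, "y": 0, "z": 4, "rx": 0, "ry": 0, "rz": 0}
    - {"x": 0, "y": 0, "z": 4, "rx": 0, "ry": 0, "rz": 0}

```text
time: 13.65
tool_pos: [0.6066, 0.167, 0.116]
tool_rot: [3.142, 0.0, -2.888]
contact_force: [1.5, -0.3, 0.5]
opening: 0.0047
grip_force: 0.3
```

Request:
arm_command:
  series:
    - {"x": 0, "y": 0, "z": 1, "rx": 0, "ry": 0, "rz": 0}
    - {"x": 0, "y": 0, "z": 2, "rx": 0, "ry": 0, "rz": 0}
    - {"x": 0, "y": 0, "z": 3, "rx": 0, "ry": 0, "rz": 0}
    - {"x": 0, "y": 0, "z": 3, "rx": 0, "ry": 0, "rz": 0}

```text
time: 14.05
tool_pos: [0.6064, 0.1671, 0.1128]
tool_rot: [3.141, -0.001, -2.888]
contact_force: [-0.0, -0.7, 0.4]
opening: 0.0048
grip_force: 0.0
```

```bash
python3 - <<'E'
from h import *
s=observe();print(s["time"],s["tool_pos"],s["contact_force"])
p=read_camera("side");i=p["pixels"][290:390,200:400]
q=read_camera("wrist");j=q["pixels"][100:330,200:440]
cv2.imwrite("pics/s6.png",np.hstack([cv2.resize(i,(400,200),interpolation=cv2.INTER_CUBIC),cv2.resize(j,(400,383),interpolation=cv2.INTER_CUBIC)[:200*1]]) if 0 else np.vstack([cv2.resize(i,(480,240),interpolation=cv2.INTER_CUBIC),cv2.resize(j,(480,350))]))
E
```

```text
14.05 [0.60635194 0.16713658 0.11278157] [-0.03112112 -0.65108753  0.39739838]
```

View pics/s6.png

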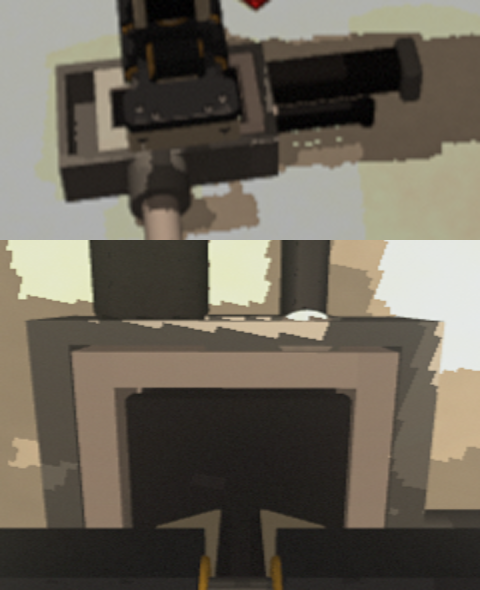

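Request:
arm_command:
  series:
    - {"x": 0, "y": 0, "z": 0.7, "rx": 0, "ry": 0, "rz": 0}
    - {"x": 0, "y": 0, "z": 1.3, "rx": 0, "ry": 0, "rz": 0}
    - {"x": 0, "y": 0, "z": 1.8, "rx": 0, "ry": 0, "rz": 0}
    - {"x": 0, "y": 0, "z": 1.8, "rx": 0, "ry": 0, "rz": 0}

```text
time: 14.55
tool_pos: [0.6066, 0.1671, 0.1118]
tool_rot: [3.142, 0.0, -2.888]
contact_force: [-1.9, -0.1, 3.0]
opening: 0.0052
grip_force: 1.8
```

Request:
arm_command:
  series:
    - {"x": 0, "y": 0, "z": 0.5, "rx": 0, "ry": 0, "rz": 0}
    - {"x": 0, "y": 0, "z": 1, "rx": 0, "ry": 0, "rz": 0}
    - {"x": 0, "y": 0, "z": 1, "rx": 0, "ry": 0, "rz": 0}
    - {"x": 0, "y": 0, "z": 1, "rx": 0, "ry": 0, "rz": 0}

```text
time: 14.95
tool_pos: [0.6066, 0.1671, 0.1117]
tool_rot: [-3.142, 0.001, -2.888]
contact_force: [-3.4, -1.2, 9.0]
opening: 0.0051
grip_force: 4.9
```

Request:
arm_command:
  series:
    - {"x": 0, "y": 0, "z": 1, "rx": 0, "ry": 0, "rz": 0}
    - {"x": 0, "y": 0, "z": 2, "rx": 0, "ry": 0, "rz": 0}
    - {"x": 0, "y": 0, "z": 2, "rx": 0, "ry": 0, "rz": 0}
    - {"x": 0, "y": 0, "z": 2, "rx": 0, "ry": 0, "rz": 0}

```text
time: 15.35
tool_pos: [0.6066, 0.1671, 0.1116]
tool_rot: [-3.141, 0.002, -2.888]
contact_force: [-8.9, -2.2, 22.0]
opening: 0.005
grip_force: 10.9
```

Request:
arm_command:
  series:
    - {"x": 0, "y": 0, "z": -15, "rx": 0, "ry": 0, "rz": 0}
    - {"x": 0, "y": 0, "z": -45, "rx": 0, "ry": 0, "rz": 0}
    - {"x": 50, "y": 0, "z": -70, "rx": 0, "ry": 0, "rz": 0}
    - {"x": 95, "y": -6, "z": -70, "rx": 0, "ry": 0, "rz": 0}
    - {"x": 130, "y": -11.5, "z": -70, "rx": 0, "ry": 0, "rz": 0}
    - {"x": 134, "y": -11.5, "z": -70, "rx": 0, "ry": 0, "rz": 0}
    - {"x": 134, "y": -11.5, "z": -70, "rx": 0, "ry": 0, "rz": 0}
    - {"x": 134, "y": -11.5, "z": -70, "rx": 0, "ry": 0, "rz": 0}
    - {"x": 134, "y": -11.5, "z": -70, "rx": 0, "ry": 0, "rz": 0}
  hand: 91

```text
time: 16.25
tool_pos: [0.481, 0.1226, 0.1784]
tool_rot: [-3.142, 0.001, -2.888]
contact_force: [0.6, -1.5, -0.1]
opening: 0.0724
grip_force: 0.0
```

```bash
python3 - <<'E'
from h import *
s=observe();print(s["time"],s["tool_pos"],np.degrees(s["tool_rot"]),s["contact_force"],s["opening"])
a=np.radians(14.5);R=np.array([[np.cos(a),-np.sin(a)],[np.sin(a),np.cos(a)]])
o=np.array([.6067,.167])+R@[.0089,0];t=o+R@[-.125,-.0115]
print(o,t,plan([*t,.075],194.5))
p=read_camera("side");i=p["pixels"][290:390,200:400]
q=read_camera("top");j=q["pixels"][180:330,150:290]
print("side squeeze",[(m["point"],m["confidence"]) for m in mark_of(p,"squeeze")][:1])
cv2.imwrite("pics/s7.png",np.vstack([cv2.resize(i,(600,300),interpolation=cv2.INTER_CUBIC),cv2.resize(j,(280,300),interpolation=cv2.INTER_CUBIC)[:, :].copy() if 0 else cv2.copyMakeBorder(cv2.resize(j,(280,300)),0,0,0,320,0)]))
E
```

```text
16.25 [0.48100804 0.12256598 0.17836507] [-1.79996139e+02  5.96555667e-02 -1.65447414e+02] [ 0.57537129 -1.52173357 -0.09490689] 0.0724307830294526
[0.61531651 0.16922838] [0.49717743 0.12679718] ([-16.6, 0.0, 103.4], [-0.0, 0.06, 0.05])
side squeeze [([0.4955, 0.1238, 0.0271], 0.66)]
```

View pics/s7.png

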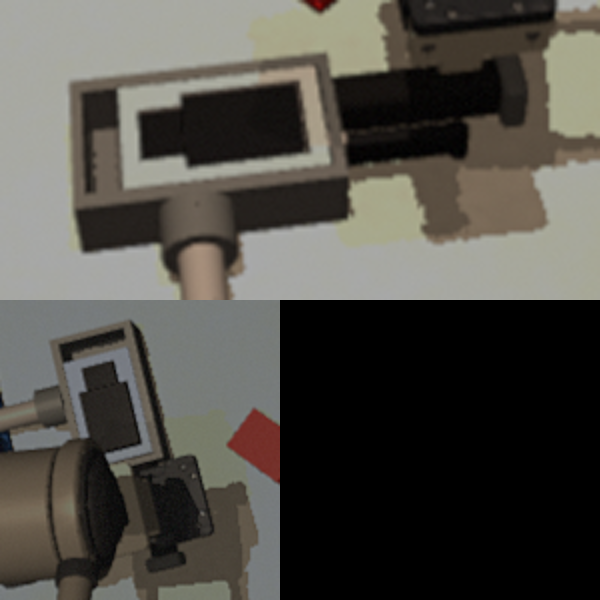

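Request:
arm_command:
  series:
    - {"x": -16.6, "y": 0, "z": 0, "rx": 0, "ry": 0, "rz": 0}
    - {"x": -16.6, "y": 0, "z": 0, "rx": 0, "ry": 0, "rz": 0}
    - {"x": -16.6, "y": 0, "z": 15, "rx": 0, "ry": 0, "rz": 0}
    - {"x": -16.6, "y": 0, "z": 30, "rx": 0, "ry": 0, "rz": 0}
    - {"x": -16.6, "y": 0, "z": 50, "rx": 0, "ry": 0, "rz": 0}
    - {"x": -16.6, "y": 0, "z": 70, "rx": 0, "ry": 0, "rz": 0}
    - {"x": -16.6, "y": 0, "z": 85, "rx": 0, "ry": 0, "rz": 0}
    - {"x": -16.6, "y": 0, "z": 97, "rx": 0, "ry": 0, "rz": 0}
    - {"x": -16.6, "y": 0, "z": 103, "rx": 0, "ry": 0, "rz": 0}
    - {"x": -16.6, "y": 0, "z": 103, "rx": 0, "ry": 0, "rz": 0}
  hand: 91

```text
time: 17.4
tool_pos: [0.4954, 0.1264, 0.0748]
tool_rot: [3.141, -0.001, -2.888]
contact_force: [0.8, -0.2, 0.5]
opening: 0.0907
grip_force: 0.0
```

Request:
arm_command:
  series:
    - {"x": 0, "y": 0, "z": 0, "rx": 0, "ry": 0, "rz": 0}
    - {"x": 0, "y": 0, "z": 0, "rx": 0, "ry": 0, "rz": 0}
    - {"x": 0, "y": 0, "z": 0, "rx": 0, "ry": 0, "rz": 0}
    - {"x": 0, "y": 0, "z": 0, "rx": 0, "ry": 0, "rz": 0}
    - {"x": 0, "y": 0, "z": 0, "rx": 0, "ry": 0, "rz": 0}
    - {"x": 0, "y": 0, "z": 0, "rx": 0, "ry": 0, "rz": 0}
    - {"x": 0, "y": 0, "z": 0, "rx": 0, "ry": 0, "rz": 0}
    - {"x": 0, "y": 0, "z": 0, "rx": 0, "ry": 0, "rz": 0}
    - {"x": 0, "y": 0, "z": 0, "rx": 0, "ry": 0, "rz": 0}
    - {"x": 0, "y": 0, "z": 0, "rx": 0, "ry": 0, "rz": 0}
  hand: 36
  squeeze: 25

```text
time: 18.4
tool_pos: [0.4959, 0.1261, 0.0757]
tool_rot: [-3.141, 0.0, -2.888]
contact_force: [-0.6, -5.5, 5.8]
opening: 0.0433
grip_force: 24.1
```

Request:
arm_command:
  series:
    - {"x": 0, "y": 0, "z": 0, "rx": 0, "ry": 0, "rz": 0}
    - {"x": 0, "y": 0, "z": 0, "rx": 0, "ry": 0, "rz": 0}
    - {"x": 0, "y": 0, "z": 0, "rx": 0, "ry": 0, "rz": 0}
    - {"x": 0, "y": 0, "z": 0, "rx": 0, "ry": 0, "rz": 0}
    - {"x": 0, "y": 0, "z": 0, "rx": 0, "ry": 0, "rz": 0}
    - {"x": 0, "y": 0, "z": 0, "rx": 0, "ry": 0, "rz": 0}
    - {"x": 0, "y": 0, "z": 0, "rx": 0, "ry": 0, "rz": 0}
    - {"x": 0, "y": 0, "z": 0, "rx": 0, "ry": 0, "rz": 0}
  squeeze: 33

```text
time: 19.2
tool_pos: [0.4959, 0.126, 0.0757]
tool_rot: [-3.141, 0.0, -2.888]
contact_force: [-0.6, -6.1, 5.3]
opening: 0.0435
grip_force: 31.8
```

Request:
arm_command:
  series:
    - {"x": 0, "y": 0, "z": 0, "rx": 0, "ry": 0, "rz": 0}
    - {"x": 0, "y": 0, "z": 0, "rx": 0, "ry": 0, "rz": 0}
    - {"x": 0, "y": 0, "z": 0, "rx": 0, "ry": 0, "rz": 0}
    - {"x": 0, "y": 0, "z": 0, "rx": 0, "ry": 0, "rz": 0}
    - {"x": 0, "y": 0, "z": 0, "rx": 0, "ry": 0, "rz": 0}
    - {"x": 0, "y": 0, "z": 0, "rx": 0, "ry": 0, "rz": 0}
    - {"x": 0, "y": 0, "z": 0, "rx": 0, "ry": 0, "rz": 0}
    - {"x": 0, "y": 0, "z": -20, "rx": 0, "ry": 0, "rz": 0}
    - {"x": 0, "y": 0, "z": -50, "rx": 0, "ry": 0, "rz": 0}
    - {"x": 0, "y": 0, "z": -90, "rx": 0, "ry": 0, "rz": 0}
    - {"x": 0, "y": 0, "z": -120, "rx": 0, "ry": 0, "rz": 0}
    - {"x": 0, "y": 0, "z": -120, "rx": 0, "ry": 0, "rz": 0}
  hand: 91

```text
time: 20.4
tool_pos: [0.4978, 0.1266, 0.1995]
tool_rot: [-3.14, 0.008, -2.888]
contact_force: [1.0, 0.1, 0.0]
opening: 0.0911
grip_force: 0.0
```

```bash
python3 -c "
from h import *
print(observe()['contact_force']);print(hand_in())"
```

```text
[0.96601069 0.1331444  0.01150184]
the job is handed in; nothing more can be done
None
```

The pack is seated in the cradle, flush with the rim in the images; it bottomed out on the floor at about 22 N. The trigger was squeezed to its stop, held for over a second and released. The job was handed in at about 20 s, with the spare, saucer, pliers and red look-alikes untouched.

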